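# Load the tilted welding jig

## Robot

A 6-joint arm with a two-finger parallel gripper is mounted at the origin on the work surface. World frame = base frame: x ahead of the robot, y to its left, z up, the work surface at z = 0. Lengths are in m, angles in rad, forces in N, time in s.
With the tool pointing down it reaches from about 0.225 to 0.875 m from the base axis. Payload 3.4 kg.
Tool frame: the origin (TCP) lies at the very end of the fingers, on their centre line; the grasp point (between the pads) lies 19 mm behind it (manip.hold_point_z is the distance from the TCP to the grasp point, in m); z points along the fingers, x is the direction in which the jaws open and shut, and the axes are right-handed (so a half turn about z gives the same grasp; the last joint's range is limited). The gripper opens to 85 mm and grips with 20 to 120 N. Pads are 22 mm wide; open, the fingers measure 114 mm over their backs; the gripper's body (76 mm by 85 mm) begins 54 mm behind the grasp point. The pads swing forward as they close: fully open they stand 13 mm farther back than shut.
Start: joints at [1.08, 0.276, 1.505, -0, 1.361, -0.121], TCP at [0.208, 0.536, 0.201] pointing down, gripper open.
Joint ranges: [-2.89, 2.89], [-0.75, 2.08], [0.22, 2.7], [-1.18, 4.32], [0.11, 2.71], [-2.7, 2.7]. Speed limits (rad/s): [2.57, 2.57, 3.14, 3.14, 3.14, 3.14].

## Interface

Orientations are given as a unit quaternion [w, x, y, z].
In Python, from rig import manip gives the robot as it stands.
- The arm moves only by the tool apply_moves, never from a script. Its argument "commands" is one flat list of numbers, 6 for each row, row after row: the shift along the tool's x, y, z normalised to -1 to 1, where 1 is 0.03 m, then the turn, a rotation vector about the tool's x, y, z normalised to -1 to 1, where 1 is 0.15 rad. A call has 1 to 20 rows; each row shifts and turns the commanded pose from where the row before left it, along the tool's axes as they then stand; what a row does not reach is not made up. A row lasts 1/10 s, in which the tool goes at most 50 mm and 8.59 degrees, less where a joint would pass 70% of its speed; a pose out of reach is approached as far as the arm can. A call with a number of a shift or a turn outside -1 to 1 is refused whole. A call with a gripper value outside its range is refused whole. "jaw" is the opening, from -1 (shut) to 1 (fully open), set as the call begins (left out, the last holds). The fingers move at their own pace and stop on an object; "newtons" is the grip in N (left out, the last holds). Time passes only in rows, so rows that do not move let the fingers close. It gives the time, the measured TCP pose, the force and the opening at its end, in the units of the state.
- manip.get_state(): the state, without advancing time (a new reading comes with each control period).
- manip.get_image(name): name is "scene" or "side" or "wrist"; returns a dict with "frame" (400x640x3 uint8, red, green, blue), "fx", "fy", "cx", "cy" (pixels), "extrinsics" (4x4, takes a point from camera to world coordinates); the wrist camera has in their place "mount" (4x4, takes a point from camera to tool coordinates, whose origin is the TCP and whose axes are the tool frame's). Camera axes: x right, y up, looking along -z (the intrinsics and any distortion apply to the point x, -y, -z); pixel columns grow to the right and rows downward; lengths in m; the calibration is good to about 2 mm. A picture is of the moment at which its call begins: read the wrist's pose just before it. There is no depth.
- manip.sign_off(): hands the job in, once; it reports no verdict.
The state is a dict: "clock": time; "qpos": joint angles; "qd": joint speeds; "effort": joint torques, N m; "position": TCP position; "ee_rot": TCP orientation; "contact_force": force on the tool from outside, world axes, zero at the start; "moment": the same for the moment, N m; "width": finger opening in m.
Only numpy, scipy, OpenCV 4.12 (cv2) and the standard library are available. Lean on these libraries where they do the work, as an engineer would, in place of code of your own. Each camera call takes 0.05 s, during which the arm holds its last target. There are 200 camera calls.

## Task

Pick out of the parts bin the one blank whose outline matches the pocket of the tilted welding jig and seat it in the pocket, flat down on the pocket floor. Then swing the jig's keeper by its peg all the way round to its stop, so that it lies over the blank. Leave the other two blanks in the bin and do not disturb the tools lying about.

Things in the scene. Friction and masses are not known exactly. Their poses are not given: they have to be found in the camera images.
- bin: Low black plastic bin, open on top, 220 (x) x 360 (y) x 50 mm high, walls and floor 5 mm thick; fixed on the bench. Origin: centre of its underside. Three steel blanks lie flat on its floor in a row along its y, about 108 mm apart, in any order.
- square_blank: Square steel blank 50 x 50 x 18 mm, about 0.35 kg; it is the one that matches the pocket. Origin: centre of its underside; z is up through its thickness, x and y run square to its edges.
- round_blank: Round steel blank, 58 mm diameter, 18 mm thick; does not fit. Stays in the bin. Origin: centre of its underside.
- oblong_blank: Oblong steel blank 42 (x) x 68 (y) x 18 mm; does not fit. Stays in the bin. Origin: centre of its underside.
- nest: Nest plate of the welding jig: bright metal plate 180 x 180 x 20 mm, fixed on a grey stand, its face leaning 30 degrees from level, low edge towards the bin. Origin: centre of its underside; z is the normal of the face (face at z = 20 mm), x points up the slope, y level to the left as seen from its low edge.
- pocket (a point): Centre of the floor of the square pocket in the middle of the nest plate: 53 x 53 mm, 7 mm deep, edges along the plate's x and y, 2 mm chamfer. Axes as the nest plate. The origin of a seated blank lies here; the blank then stands 11 mm proud of the face.
- keeper (a joint): Angle of the keeper, a dark steel finger 16 mm wide, 6 mm thick, turning about a pivot normal to the nest plate, 68 mm up the slope (nest x) from the pocket's centre; underside 14 mm above the face, reach 54 mm. 0 = swung out to nest +y; grows counter-clockwise seen from above the face; 1.57 = at its stop, pointing down the slope over the pocket. Stiff (1.2 N at the peg), stays where left.
- keeper_peg (a point): Centre of the top of the keeper's upright round peg, 12 mm diameter, standing 33 mm above the keeper (top 53 mm above the plate's face, along the plate's normal), 42 mm from the pivot.
- wire_brush: Wire brush about 250 mm long and 36 mm high, lying along its x on the bench, bristles down, a bystander. Origin: middle of its underside.
- chipping_hammer: Hammer lying on the bench, a bystander. Origin in its underside.
- corner_magnet: Triangular steel welding magnet, about 90 x 90 x 16 mm, lying on the bench, a bystander. Origin: centre of its underside.
Things that resemble listed ones, but are neither listed nor needed, are in the scene too. Leave any green or purple look-alike of the oblong_blank alone. Leave any green look-alike of the square_blank alone.

How it is judged:
On the way, in this order (a step that is already met when the one before it is completed fails the run):
1. the square blank lies fully seated in the pocket, the keeper still swung out (x of square_blank in the frame of pocket between -0.0035 and 0.0035 m and y of square_blank in the frame of pocket between -0.0035 and 0.0035 m and z of square_blank in the frame of pocket between -0.0025 and 0.0025 m and angle between the z axis of square_blank and the z axis of nest, either way round below 0.06 rad and value of joint keeper below 0.8 rad), for 0.2 s.
2. the keeper is swung round to its stop over the seated blank (x of square_blank in the frame of pocket between -0.0035 and 0.0035 m and y of square_blank in the frame of pocket between -0.0035 and 0.0035 m and z of square_blank in the frame of pocket between -0.0025 and 0.0025 m and angle between the z axis of square_blank and the z axis of nest, either way round below 0.06 rad and value of joint keeper above 1.45 rad), for 0.2 s.
At the end, for the whole second after the job is handed in: The square blank rests on the pocket floor (origin within 3.5 mm across and 2.5 mm along the normal of the pocket site, tilted from the plate less than 0.06 rad, at rest), the keeper stands past 1.45 rad over it, and the round and oblong blanks are in the bin (all of step 2 and linear speed of square_blank below 0.01 m/s and x of round_blank in the frame of bin between -0.105 and 0.105 m and y of round_blank in the frame of bin between -0.175 and 0.175 m and z of each of round_blank, oblong_blank in the frame of bin below 0.03 m and x of oblong_blank in the frame of bin between -0.105 and 0.105 m and y of oblong_blank in the frame of bin between -0.175 and 0.175 m); the robot touches nothing.
It fails at once if the wire brush was pushed more than 30 mm (distance of wire_brush from where it was at the start of the episode above 0.03 m).
It fails at once if the hammer was pushed more than 30 mm (distance of chipping_hammer from where it was at the start of the episode above 0.03 m).
It fails at once if the corner magnet was pushed more than 30 mm (distance of corner_magnet from where it was at the start of the episode above 0.03 m).
It also fails if it takes over 51 s, if anything falls off the work surface, if the arm or the gripper's body presses on something with over 40 N, if the wrist force passes 120 N, or if a joint passes its speed limit or range.

## Working session

There is one attempt and no reset: what is moved stays moved. The work goes in short steps, Python scripts to look and compute and a tool call to move; the robot and the scene stay as the last step left them, time stands still between calls to the robot, and variables do not carry over. Pictures are saved under pics/ and viewed, about 8 in all and at most 12, crops included, and the job is handed in when it is done.

Besides the shell and the picture viewer there is one more tool, called after "Request:" as name(argument=value, ...), one argument or row to a line, values as JSON. apply_moves: Moves the arm, as the interface text tells. Scaled input: -1 to 1 covers 0.03 m each way for a shift and 0.15 rad each way for a turn. Its arguments: {"type":"object","properties":{"commands":{"type":"array"},"jaw":{"type":"number"},"newtons":{"type":"number"}},"required":["commands"]}

```bash
ls; mkdir -p pics; python3 - <<'E'
from rig import manip
import cv2,numpy as np,pickle
print(manip.get_state(), manip.hold_point_z)
d={}
for n in("scene","side","wrist"):
    im=manip.get_image(n); d[n]=im
    cv2.imwrite(f"pics/{n}0.png",im["frame"][:,:,::-1])
    print(n,{k:(v.tolist() if hasattr(v,'tolist') else v) for k,v in im.items() if k!="frame"})
pickle.dump(d,open("im0.pkl","wb"))
E
```

```text
pics
{'clock': 0.0, 'qpos': array([ 1.07996003e+00,  2.76613021e-01,  1.50612536e+00,  3.72929525e-05,
        1.36069828e+00, -1.20963706e-01]), 'qd': array([-0.00198003, -0.00140263, -0.00116074,  0.00150158,  0.0015515 ,
       -0.00309306]), 'effort': array([ 3.32139462e-03, -4.16768646e+01, -2.45804179e+01,  3.46433444e-04,
        1.10605900e-02,  2.59667253e-06]), 'position': array([0.20755875, 0.53561316, 0.19983258]), 'ee_rot': array([ 4.09175042e-04,  8.25076593e-01,  5.65020146e-01, -8.26437734e-04]), 'contact_force': array([0.2251217 , 0.31407539, 0.34731832]), 'moment': array([ 0.02862321, -0.06751268,  0.00184331]), 'width': 0.08571775502707647} 0.0187
scene {'fx': 508.26846476601764, 'fy': 508.26846476601764, 'cx': 323.6933966978191, 'cy': 204.31749602126263, 'extrinsics': [[-0.837101366688716, -0.31367947596308887, 0.44818131180071036, 1.1810549033698248], [0.5468394582033229, -0.45720545159595855, 0.7013770612037663, 1.021491911564363], [-0.01509664995221584, 0.8322069222197432, 0.5542596230736663, 0.9257727063976696], [0.0, 0.0, 0.0, 1.0]]}
side {'fx': 385.0502968885155, 'fy': 385.0502968885155, 'cx': 315.969732058122, 'cy': 195.98930606911742, 'extrinsics': [[0.8524737497313487, 0.39185277123264267, -0.3460345527491035, 0.1605215652418148], [-0.5227641096105983, 0.6421322494752485, -0.5606994381011057, -0.5973763520747865], [0.0024883171044395294, 0.6588759973326965, 0.752247451585469, 0.936344038573168], [0.0, 0.0, 0.0, 1.0]]}
wrist {'fx': 305.9399152641781, 'fy': 305.9399152641781, 'cx': 315.11917235365826, 'cy': 198.22419489598306, 'mount': [[0.9999996241562961, 0.0003290320686253118, -0.0008021378710992673, -0.0006198013251028645], [8.08898438724541e-05, -0.9565608712976789, -0.2915326619078168, -0.07436315244281783], [-0.0008632172956988824, 0.2915324874522941, -0.9565605383956506, -0.17316968973856314], [0.0, 0.0, 0.0, 1.0]]}
```

View pics/scene0.png

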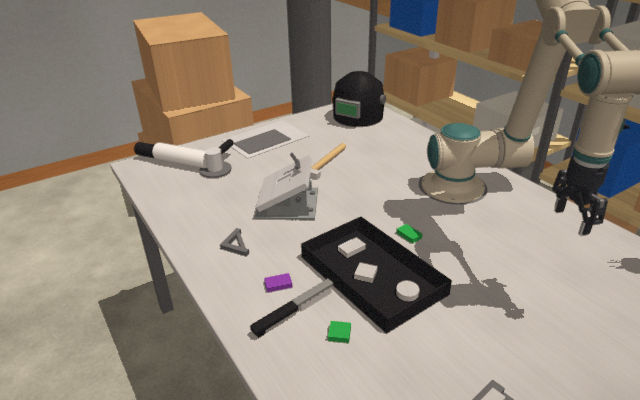

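View pics/side0.png

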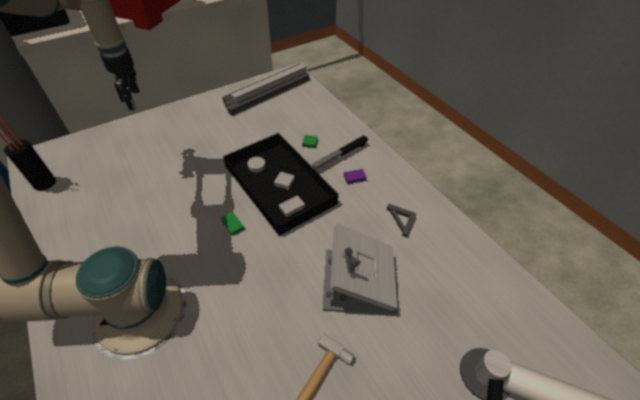

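The scene picture shows the bin with three blanks: round at (407,290), probably square at (366,272) and probably oblong at (351,247). The jig is at (285,195). The side view has the blanks at (257,163), (285,181) and (291,206) and the jig at (360,265). Next I'll enlarge both.

```bash
python3 - <<'E'
import cv2,numpy as np,pickle
d=pickle.load(open("im0.pkl","rb"))
def crop(n,x,y,w,h,W,H): return cv2.resize(d[n]["frame"][y:y+h,x:x+w,::-1],(W,H),interpolation=cv2.INTER_CUBIC)
a=crop("scene",300,215,160,110,400,275); b=crop("side",220,130,120,82,400,275)
c=crop("scene",240,145,100,80,400,320); e=crop("side",310,215,100,80,400,320)
cv2.imwrite("pics/c1.png",np.vstack([np.hstack([a,b]),np.hstack([c,e])]))
E
```

```text
(no output)
```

View pics/c1.png

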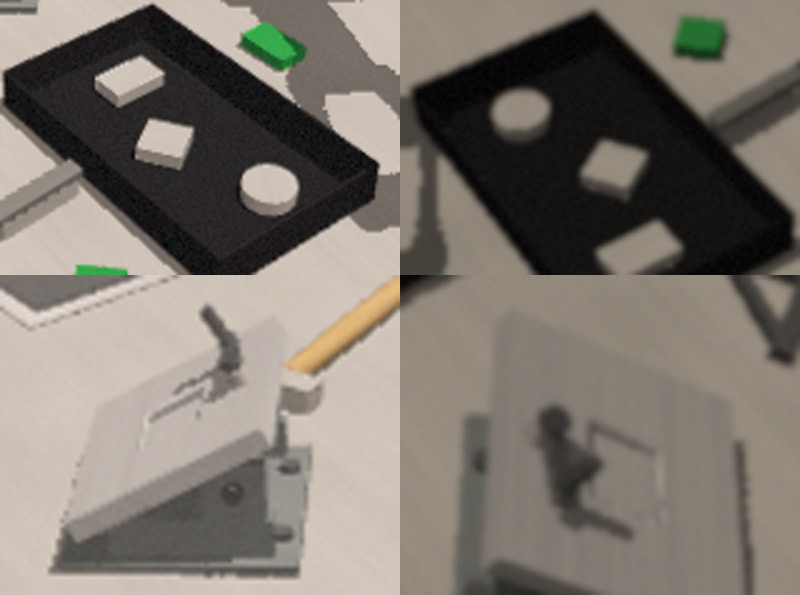

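```bash
cat > h.py <<'E'
import numpy as np, cv2, pickle
from scipy.spatial.transform import Rotation as R
def pose(st):
    q=np.array(st["ee_rot"]); T=np.eye(4); T[:3,:3]=R.from_quat(np.r_[q[1:],q[0]]).as_matrix(); T[:3,3]=st["position"]; return T
def cam(im,T=None): return im["extrinsics"] if T is None else T@im["mount"]
def ray(im,E,u,v):
    d=E[:3,:3]@np.array([(u-im["cx"])/im["fx"],-(v-im["cy"])/im["fy"],-1.]); return E[:3,3],d/np.linalg.norm(d)
def tri(rays):
    A=sum(np.eye(3)-np.outer(d,d) for o,d in rays); b=sum((np.eye(3)-np.outer(d,d))@o for o,d in rays)
    p=np.linalg.solve(A,b); return p,[np.linalg.norm(np.cross(p-o,d))for o,d in rays]
def proj(im,E,P):
    c=(np.asarray(P)-E[:3,3])@E[:3,:3]; return np.c_[im["cx"]-im["fx"]*c[:,0]/c[:,2], im["cy"]+im["fy"]*c[:,1]/c[:,2]]
def plane(im,E,u,v,z):
    o,d=ray(im,E,u,v); return o+d*(z-o[2])/d[2]
E
python3 - <<'E'
from h import *
d=pickle.load(open("im0.pkl","rb")); s,t=d["scene"],d["side"]
def T(a,b): return tri([ray(s,s["extrinsics"],*a),ray(t,t["extrinsics"],*b)])
sc=lambda x,y:(240+x/4,145+(y-275)/4); si=lambda x,y:(310+(x-400)/4,215+(y-275)/4)
np.set_printoptions(precision=4,suppress=True)
print("sq",T((366.8,269.8),(284.2,178.7)))
print("A",T(sc(103,403),si(725,585)),T(sc(103,403),si(735,402)),T(sc(277,318),si(490,565)),T(sc(270,440),si(505,312)),T(sc(70,528),si(735,402)))
for n,p in (("brush?",(290,305)),("hammer",(320,170)),("magnet",(235,243))): print(n,plane(s,s["extrinsics"],*p,0.01))
print("hold ",plane(t,t["extrinsics"],265,88,0.02))
E
```

```text
sq (array([0.5298, 0.2061, 0.0205]), [np.float64(0.002919488350750561), np.float64(0.002919488350750508)])
A (array([ 0.5545, -0.3146,  0.065 ]), [np.float64(8.078146830500668e-05), np.float64(8.078146830496603e-05)]) (array([ 0.6034, -0.2337,  0.123 ]), [np.float64(0.010212961969026255), np.float64(0.01021296196902633)]) (array([ 0.4179, -0.2552,  0.1295]), [np.float64(0.00041296520651007266), np.float64(0.00041296520651016373)]) (array([ 0.5238, -0.1031,  0.1256]), [np.float64(0.0040577790732507675), np.float64(0.004057779073250644)]) (array([ 0.6525, -0.1998,  0.042 ]), [np.float64(0.005901774952556296), np.float64(0.005901774952556448)])
brush? [0.7595 0.1963 0.01  ]
hammer [ 0.3291 -0.3325  0.01  ]
magnet [ 0.7667 -0.1133  0.01  ]
hold  [0.7142 0.7098 0.02  ]
```

Named candidates in the scene picture: the round blank (407,290), the square (366,272, edges equal) and the oblong (351,247, longer one way). There are also green look-alikes at (408,233) and (340,331) and a purple one at (278,282). The middle blank in the bin is the square one. I'll go above it.

Request:
apply_moves(
  commands=[-0.4, 0.87, 0, 0, 0, 0, -0.4, 0.87, 0, 0, 0, 0, -0.4, 0.87, 0, 0, 0, 0, -0.4, 0.87, 0, 0, 0, 0, -0.4, 0.87, 0, 0, 0, 0, -0.4, 0.87, 0, 0, 0, 0, -0.4, 0.87, 0, 0, 0, 0, -0.4, 0.87, 0, 0, 0, 0, -0.4, 0.87, 0, 0, 0, 0, -0.4, 0.87, 0, 0, 0, 0, -0.4, 0.87, 0, 0, 0, 0, -0.4, 0.87, 0, 0, 0, 0, -0.4, 0.87, 0, 0, 0, 0, -0.4, 0.87, 0, 0, 0, 0, -0.4, 0.87, 0, 0, 0, 0, -0.4, 0.87, 0, 0, 0, 0, 0, 0, 0, 0, 0, 0],
  jaw=1,
)

```text
clock: 1.85
position: [0.5302, 0.2037, 0.2001]
ee_rot: [0.001, 0.826, 0.564, -0.0]
contact_force: [-0.8, -0.3, -0.3]
width: 0.0855
```

```bash
cat >> h.py <<'E'
def shot(name):
    from rig import manip
    T=pose(manip.get_state()); im=manip.get_image("wrist"); pickle.dump((im,T),open(name+".pkl","wb"))
    return im,T
E
python3 - <<'E'
from h import *
np.set_printoptions(precision=4,suppress=True)
im,T=shot("w1"); print(T)
f=im["frame"][:,:,::-1]; print(proj(im,cam(im,T),[[.53,.206,.023]]))
u,v=proj(im,cam(im,T),[[.53,.206,.023]])[0].astype(int)
c=cv2.resize(f[max(v-50,0):v+50,u-75:u+75],(600,400),interpolation=cv2.INTER_CUBIC); print(u-75,max(v-50,0))
cv2.imwrite("pics/w1.png",c)
E
```

```text
[[ 0.3646  0.9312  0.0009  0.5302]
 [ 0.9312 -0.3646 -0.0015  0.2037]
 [-0.001   0.0014 -1.      0.2001]
 [ 0.      0.      0.      1.    ]]
[[317.3632 170.5452]]
242 120
```

View pics/w1.png

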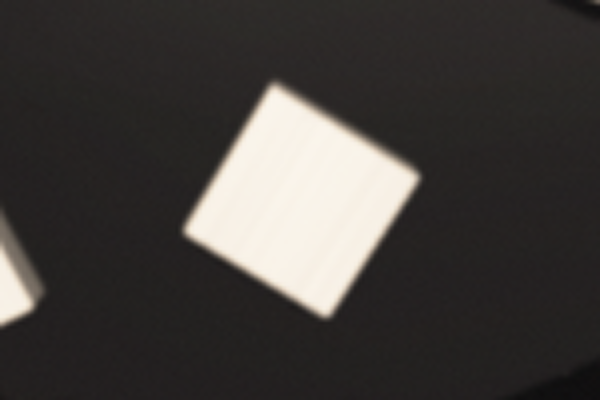

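```bash
cat >> h.py <<'E'
def fitrect(views,L,Wd,x0):
    # views: list of (im,E,corner pixels 4x2 in order); fit x,y,z,yaw of level rectangle
    from scipy.optimize import least_squares
    def f(p):
        c,s=np.cos(p[3]),np.sin(p[3]); X=np.array([[1,1],[-1,1],[-1,-1],[1,-1]])*[L/2,Wd/2]
        P=np.c_[X@np.array([[c,s],[-s,c]])+p[:2],np.full(4,p[2])]
        return np.concatenate([(proj(i,E,P)-k).ravel() for i,E,k in views])
    return least_squares(f,x0)
E
python3 - <<'E'
from h import *
np.set_printoptions(precision=4,suppress=True)
im,T=pickle.load(open("w1.pkl","rb")); E=cam(im,T)
d=pickle.load(open("im0.pkl","rb"));s,t=d["scene"],d["side"]
px=np.array([(274,82),(421,178),(328,319),(183,232)])/4+[242,120]
P=np.array([plane(im,E,u,v,.023) for u,v in px]);print(P,np.linalg.norm(P-np.roll(P,1,0),axis=1),P.mean(0))
a=[ray(im,E,*px.mean(0)),ray(s,s["extrinsics"],366.8,269.8)]; print(tri(a),tri(a+[ray(t,t["extrinsics"],284.2,178.7)]))
# tool-frame offset
Ti=np.linalg.inv(T); q=np.r_[P.mean(0),1]; print("tool delta",(Ti@q)[:3])
Pt=(Ti[:3,:3]@(P-P.mean(0)).T).T; e=Pt[1]-Pt[0]; e2=Pt[2]-Pt[3]; e3=Pt[2]-Pt[1]; e4=Pt[3]-Pt[0]
print(np.arctan2(e[1],e[0]),np.arctan2(e2[1],e2[0]),np.arctan2(e3[1],e3[0])-np.pi/2,np.arctan2(e4[1],e4[0])-np.pi/2)
E
```

```text
[[0.4949 0.2113 0.023 ]
 [0.536  0.2408 0.023 ]
 [0.5661 0.2005 0.023 ]
 [0.5256 0.1704 0.023 ]] [0.0511 0.0506 0.0503 0.0504] [0.5307 0.2058 0.023 ]
(array([0.5292, 0.2072, 0.0221]), [np.float64(0.0017170673592752813), np.float64(0.0017170673592753283)]) (array([0.5301, 0.206 , 0.0206]), [np.float64(0.0005531281782459616), np.float64(0.003176646948483876), np.float64(0.0026700432191756524)])
tool delta [ 0.0023 -0.0006  0.1771]
0.5747132961675535 0.558742737308069 0.5559138141472291 0.553634278997126
```

The crop shows the square blank's corners at (274,82), (421,178), (328,319) and (183,232). Its sides come out at 50–51 mm and the top at z≈22 mm, which matches. I'll grasp it with a 0.56 rad turn.

Request:
apply_moves(
  commands=[0.08, -0.02, 0.3, 0, 0, 0.93, 0, 0, 0.7, 0, 0, 0.93, 0, 0, 0.9, 0, 0, 0.93, 0, 0, 0.9, 0, 0, 0.94, 0, 0, 0.9, 0, 0, 0, 0, 0, 0.9, 0, 0, 0, 0, 0, 0.8, 0, 0, 0, 0, 0, 0.5, 0, 0, 0, 0, 0, 0.37, 0, 0, 0, 0, 0, 0, 0, 0, 0],
  jaw=0.65,
  newtons=60,
)

```text
clock: 2.9
position: [0.5263, 0.209, 0.0112]
ee_rot: [-0.0, 0.949, 0.316, -0.002]
contact_force: [0.0, 0.3, -0.8]
width: 0.0705
```

Request:
apply_moves(
  commands=[0, 0, 0, 0, 0, 0, 0, 0, 0, 0, 0, 0, 0, 0, 0, 0, 0, 0, 0, 0, 0, 0, 0, 0, 0, 0, 0, 0, 0, 0, 0, 0, 0, 0, 0, 0, 0, 0, 0, 0, 0, 0, 0, 0, 0, 0, 0, 0],
  jaw=-1,
)

```text
clock: 3.7
position: [0.5281, 0.2086, 0.0126]
ee_rot: [-0.0, 0.949, 0.315, 0.0]
contact_force: [-0.3, -0.4, 0.6]
width: 0.0002
```

The jaws shut completely, so nothing is gripped. I'll look before moving.

```bash
python3 - <<'E'
from h import *
im,T=shot("w2"); print(T[:3,3]); cv2.imwrite("pics/w2.png",im["frame"][:,:,::-1])
from rig import manip
s=manip.get_image("scene"); pickle.dump(s,open("s2.pkl","wb"))
E
```

```text
[0.52814577 0.20861465 0.01261213]
```

View pics/w2.png

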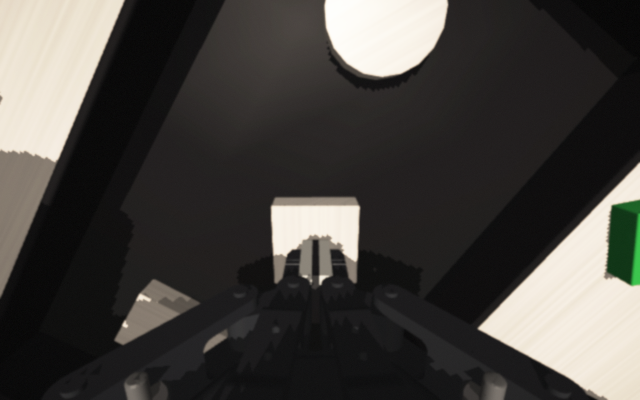

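```bash
python3 - <<'E'
from h import *
np.set_printoptions(precision=1,suppress=True)
im,T=pickle.load(open("w2.pkl","rb"));E=cam(im,T)
P=np.array([[.4949,.2113,.023],[.536,.2408,.023],[.5661,.2005,.023],[.5256,.1704,.023]])
print(proj(im,E,P),proj(im,E,P-[0,0,.018]))
z=np.array([0,-.02,0]);print("tcp",proj(im,E,[T[:3,3],T[:3,3]-[0,0,-.01],T[:3,3]-[0,0,-.02]]))
for h in (.023,.031,.04): print(h,[plane(im,E,u,v,h).round(4) for u,v in ((272,205),(360,205),(271,197),(358,197))])
s=pickle.load(open("s2.pkl","rb"))["frame"][:,:,::-1]
a=cv2.resize(s[190:330,290:460],(680,560),interpolation=cv2.INTER_CUBIC)
f=cv2.resize(im["frame"][180:300,240:400,::-1],(800,600),interpolation=cv2.INTER_CUBIC)
cv2.imwrite("pics/c2.png",np.hstack([cv2.resize(f,(400,300)),cv2.resize(a,(400,300))]))
E
```

```text
[[271.  202.5]
 [361.5 204.1]
 [357.9 282.8]
 [274.8 282.7]] [[275.  193.5]
 [357.2 195. ]
 [354.2 267.8]
 [278.2 267.6]]
tcp [[315.8 231.6]
 [315.8 238.4]
 [315.9 246. ]]
0.023 [array([0.5, 0.2, 0. ]), array([0.5, 0.2, 0. ]), array([0.5, 0.2, 0. ]), array([0.5, 0.2, 0. ])]
0.031 [array([0.5, 0.2, 0. ]), array([0.5, 0.2, 0. ]), array([0.5, 0.2, 0. ]), array([0.5, 0.2, 0. ])]
0.04 [array([0.5, 0.2, 0. ]), array([0.5, 0.2, 0. ]), array([0.5, 0.2, 0. ]), array([0.5, 0.2, 0. ])]
```

View pics/c2.png

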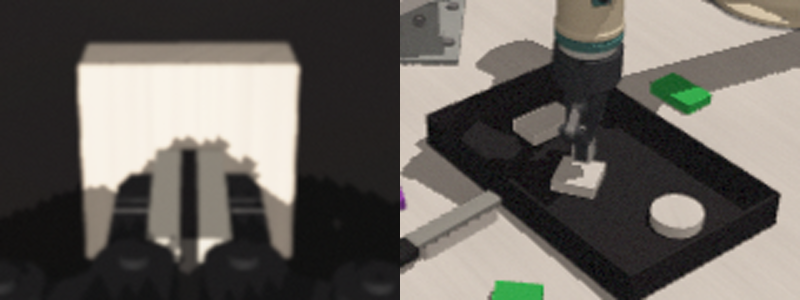

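The blank hasn't moved. The shut fingers stand above its top, although the TCP reads 10 mm below it. So the real fingertips lie further back than stated. I'll probe gently downward to measure the offset.

Request:
apply_moves(
  commands=[0, 0, 0.08, 0, 0, 0, 0, 0, 0, 0, 0, 0],
)

```text
clock: 4.0
position: [0.5278, 0.2086, 0.0098]
ee_rot: [-0.0, 0.949, 0.315, -0.0]
contact_force: [0.1, -0.7, -0.3]
width: 0.0004
```

```bash
python3 - <<'E'
from rig import manip
s=manip.get_state(); print(s["position"],s["contact_force"],s["width"])
E
```

```text
[0.52783764 0.20859459 0.00984334] [ 0.06707938 -0.74024227 -0.25821235] 0.0004071383935650383
```

Request:
apply_moves(
  commands=[0, 0, 0.1, 0, 0, 0, 0, 0, 0, 0, 0, 0],
)

```text
clock: 4.2
position: [0.5278, 0.2086, 0.0067]
ee_rot: [-0.0, 0.949, 0.315, -0.0]
contact_force: [0.2, -0.3, 0.0]
width: 0.0003
```

Request:
apply_moves(
  commands=[0, 0, 0.1, 0, 0, 0, 0, 0, 0, 0, 0, 0],
)

```text
clock: 4.4
position: [0.5278, 0.2086, 0.0038]
ee_rot: [-0.0, 0.949, 0.315, -0.0]
contact_force: [-0.2, 0.2, -0.2]
width: 0.0
```

Request:
apply_moves(
  commands=[0, 0, 0.1, 0, 0, 0, 0, 0, 0, 0, 0, 0],
)

```text
clock: 4.6
position: [0.5279, 0.2086, 0.0008]
ee_rot: [-0.0, 0.949, 0.315, -0.0]
contact_force: [-0.8, 0.3, 0.3]
width: 0.0001
```

```bash
python3 - <<'E'
from h import *
im,T=shot("w3"); print(T[:3,3])
from rig import manip
s=manip.get_image("side")
s1=manip.get_image("scene")
a=cv2.resize(im["frame"][170:330,215:415,::-1],(500,400),interpolation=cv2.INTER_CUBIC)
b=cv2.resize(s1["frame"][195:315,325:405,::-1],(267,400),interpolation=cv2.INTER_CUBIC)
cv2.imwrite("pics/c3.png",np.hstack([a,b]))
E
```

```text
[0.52786161 0.20859957 0.00084332]
```

View pics/c3.png

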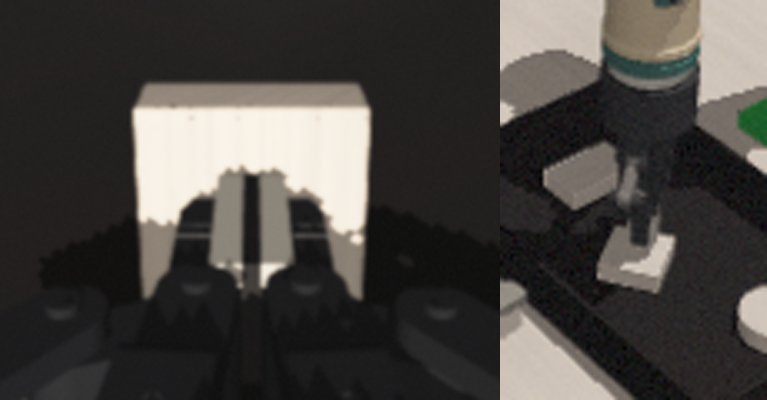

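The shut fingertips (crop tips at (250,172)) still hover just above the blank, with the shadow nearly meeting them. I'll keep probing.

Request:
apply_moves(
  commands=[0, 0, 0.1, 0, 0, 0, 0, 0, 0, 0, 0, 0],
)

```text
clock: 4.95
position: [0.5279, 0.2086, -0.0021]
ee_rot: [-0.0, 0.949, 0.315, -0.0]
contact_force: [-0.2, -0.0, -0.1]
width: -0.0002
```

Request:
apply_moves(
  commands=[0, 0, 0.1, 0, 0, 0, 0, 0, 0, 0, 0, 0],
)

```text
clock: 5.15
position: [0.5278, 0.2086, -0.0052]
ee_rot: [-0.0, 0.949, 0.315, -0.0]
contact_force: [-0.8, -0.5, -0.0]
width: -0.0001
```

Request:
apply_moves(
  commands=[0, 0, 0.1, 0, 0, 0, 0, 0, 0, 0, 0, 0],
)

```text
clock: 5.35
position: [0.5284, 0.2087, -0.0075]
ee_rot: [0.0, 0.949, 0.315, 0.0]
contact_force: [0.2, -0.4, 2.9]
width: -0.0003
```

Request:
apply_moves(
  commands=[0, 0, 0.1, 0, 0, 0, 0, 0, 0, 0, 0, 0],
)

```text
clock: 5.55
position: [0.5285, 0.2088, -0.0076]
ee_rot: [0.0, 0.949, 0.315, 0.001]
contact_force: [-5.5, -1.6, 22.3]
width: 0.0002
```

Request:
apply_moves(
  commands=[0, 0, 0.07, 0, 0, 0, 0, 0, 0, 0, 0, 0],
)

```text
clock: 5.75
position: [0.5286, 0.2088, -0.0077]
ee_rot: [0.0, 0.949, 0.315, 0.001]
contact_force: [-8.6, -2.7, 36.1]
width: 0.0001
```

Contact came at TCP z≈-0.0075 on a top at z≈0.023. So the real shut fingertips are 30 mm behind the reported TCP, and I'll use that from here. Next: lift, open, correct 4 mm in y and descend.

Request:
apply_moves(
  commands=[0, 0, -0.8, 0, 0, 0, 0, 0.13, -0.8, 0, 0, 0, 0, 0, 0, 0, 0, 0, 0, 0, 0, 0, 0, 0, 0, 0, 0, 0, 0, 0, 0, 0, 0, 0, 0, 0],
  jaw=0.65,
)

```text
clock: 6.35
position: [0.5294, 0.2053, 0.0338]
ee_rot: [-0.0, 0.949, 0.315, -0.001]
contact_force: [0.1, -0.1, -0.7]
width: 0.0704
```

Request:
apply_moves(
  commands=[0.03, 0, 0.6, 0, 0, 0, 0, 0, 0.6, 0, 0, 0, 0, 0, 0.4, 0, 0, 0, 0, 0, 0.2, 0, 0, 0, 0, 0, 0, 0, 0, 0],
)

```text
clock: 6.85
position: [0.5303, 0.2059, -0.0201]
ee_rot: [-0.0, 0.949, 0.315, -0.001]
contact_force: [0.2, -0.2, -0.2]
width: 0.0705
```

Request:
apply_moves(
  commands=[0, 0, 0, 0, 0, 0, 0, 0, 0, 0, 0, 0, 0, 0, 0, 0, 0, 0, 0, 0, 0, 0, 0, 0, 0, 0, 0, 0, 0, 0, 0, 0, 0, 0, 0, 0],
  jaw=-1,
  newtons=70,
)

```text
clock: 7.45
position: [0.5317, 0.2062, -0.0178]
ee_rot: [0.0, 0.949, 0.315, 0.001]
contact_force: [-1.4, -0.6, 5.6]
width: 0.0477
```

Request:
apply_moves(
  commands=[0, 0, 0, 0, 0, 0, 0, 0, -0.3, 0, 0, 0, 0, 0, -0.5, 0, 0, 0, 0, 0, 0, 0, 0, 0],
)

```text
clock: 7.85
position: [0.5328, 0.2066, 0.0067]
ee_rot: [0.0, 0.949, 0.315, 0.002]
contact_force: [0.7, -0.5, -3.0]
width: 0.0475
```

```bash
python3 - <<'E'
from h import *
im,T=shot("w4"); print(T[:3,3])
cv2.imwrite("pics/c4.png",cv2.resize(im["frame"][170:330,215:415,::-1],(500,400),interpolation=cv2.INTER_CUBIC))
E
```

```text
[0.53275311 0.20657215 0.00674826]
```

View pics/c4.png

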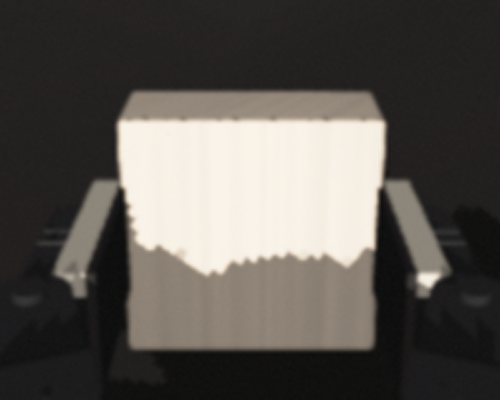

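The blank is gripped square: crop corners (118,121), (385,121), (375,350), (128,350), and 3 N of weight on the wrist. Now lift and carry it over to view the jig.

Request:
apply_moves(
  commands=[0, 0, -0.9, 0, 0, 0, 0, 0, -0.9, 0, 0, 0, 0, 0, -0.9, 0, 0, 0, 0, 0, -0.9, 0, 0, 0, -0.46, 0.85, -0.28, 0, 0, 0, -0.46, 0.85, -0.28, 0, 0, 0, -0.46, 0.85, -0.28, 0, 0, 0, -0.46, 0.85, -0.28, 0, 0, 0, -0.46, 0.85, -0.28, 0, 0, 0, -0.46, 0.85, -0.28, 0, 0, 0, -0.46, 0.85, -0.28, 0, 0, 0, -0.46, 0.85, -0.28, 0, 0, 0, -0.46, 0.85, -0.28, 0, 0, 0, -0.46, 0.85, -0.28, 0, 0, 0, -0.46, 0.85, -0.28, 0, 0, 0, -0.46, 0.85, -0.28, 0, 0, 0, -0.46, 0.85, -0.28, 0, 0, 0, -0.46, 0.85, -0.28, 0, 0, 0, -0.46, 0.85, -0.28, 0, 0, 0, -0.46, 0.85, -0.28, 0, 0, 0],
)

```text
clock: 9.9
position: [0.598, -0.2539, 0.2463]
ee_rot: [-0.001, 0.949, 0.315, -0.001]
contact_force: [1.1, 0.2, -3.2]
width: 0.0476
```

Request:
apply_moves(
  commands=[0, 0, 0, 0, 0, -0.9, 0, 0, 0, 0, 0, -0.9, 0, 0, 0, 0, 0, -0.9, 0, 0, 0, 0, 0, 0, 0, 0, 0, 0, 0, 0],
)

```text
clock: 10.4
position: [0.5981, -0.2528, 0.2465]
ee_rot: [-0.001, 0.867, 0.499, -0.0]
contact_force: [0.7, 0.0, -2.6]
width: 0.0474
```

```bash
python3 - <<'E'
from h import *
np.set_printoptions(precision=4,suppress=True)
im,T=shot("w5"); print(T)
from rig import manip; print(manip.get_state()["qpos"])
cv2.imwrite("pics/w5.png",cv2.resize(im["frame"][0:260,120:520,::-1],(800,520),interpolation=cv2.INTER_CUBIC))
E
```

```text
[[ 0.503   0.8643 -0.0014  0.5981]
 [ 0.8643 -0.503   0.0009 -0.2528]
 [ 0.0001 -0.0017 -1.      0.2465]
 [ 0.      0.      0.      1.    ]]
[-0.5069  0.3717  1.2499  0.0001  1.5213 -1.5512]
```

View pics/w5.png

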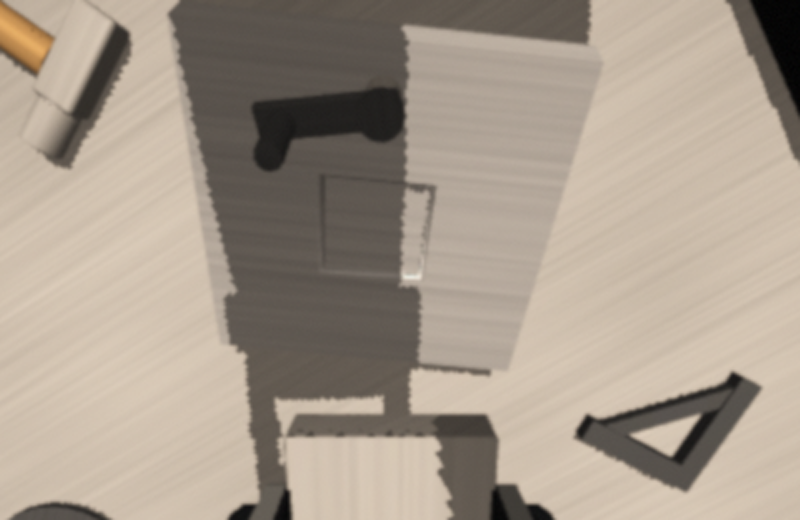

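The view shows the plate corners at crop (172,14), (601,57), (510,370) and (222,345), and the pocket corners at (320,175), (435,187), (425,280) and (320,272). The keeper pivot is at (381,115) and the peg top at (268,155). Now fit the jig pose and the blank-in-hand pose.

```bash
cat > fit.py <<'E'
from h import *
from scipy.optimize import least_squares
np.set_printoptions(precision=4,suppress=True)
def nestT(p):
    T=np.eye(4); T[:3,:3]=R.from_euler('ZY',[p[3],-p[4]]).as_matrix()@R.from_rotvec([p[5] if len(p)>5 else 0,0,0]).as_matrix(); T[:3,3]=p[:3]; return T   # x up slope
def tf(T,P): return np.asarray(P)@T[:3,:3].T+T[:3,3]
def blank_in_tool(im,px):   # top-face corners (order: -x-y,+x-y,+x+y,-x+y in tool), pixels
    o=np.array([[-25,-25,0],[25,-25,0],[25,25,0],[-25,25,0]])/1e3   # tool-like axes, z forward
    K=np.array([[im["fx"],0,im["cx"]],[0,im["fy"],im["cy"]],[0,0,1.]])
    ok,r,t=cv2.solvePnP(o,px.astype(float),K,None)
    C=np.eye(4);C[:3,:3]=cv2.Rodrigues(r)[0];C[:3,3]=t[:,0]; F=np.diag([1,-1,-1,1.])
    return im["mount"]@F@C   # origin: top face centre, z into blank
E
cat > run1.py <<'E'
from fit import *
im,T=pickle.load(open("w5.pkl","rb"));E=cam(im,T)
d=pickle.load(open("im0.pkl","rb"));s,t=d["scene"],d["side"]
C=np.array([[90,90,20],[90,-90,20],[-90,-90,20],[-90,90,20]])/1e3
Pk=np.array([[27,27,20],[27,-27,20],[-27,-27,20],[-27,27,20]])/1e3
w=np.array([(172,14),(601,57),(510,370),(222,345)])/2+[120,0]
wp=np.array([(320,175),(435,187),(425,280),(320,272)])/2+[120,0]
sc=np.array([(277,318),(270,440),(70,528),(103,403)])/4.+[240,145-275/4]
def f(p,S=1):
    N=nestT(p); r=[proj(im,E,tf(N,C))-w,proj(im,E,tf(N,Pk))-wp]
    if S: r.append((proj(s,s["extrinsics"],tf(N,C))-sc)*.6)
    return np.concatenate(r).ravel()
x0=[.53,-.22,.08,2.6,.52]
for S in (1,0):
  o=least_squares(f,x0,args=(S,),loss="soft_l1");print(o.x,np.degrees(o.x[3:5]),"\n",f(o.x,S).reshape(-1,2).round(1).tolist())
  if S: np.save("nest.npy",o.x)
N=nestT(np.load("nest.npy")); print("pocket",tf(N,[[0,0,.013]]))
o3=proj(im,E,tf(N,[[.068,.042,.073],[.068,0,.04]]));print("peg,pivot crop px",(o3-[120,0])*2)
im4,_=pickle.load(open("w4.pkl","rb"))
B=blank_in_tool(im4,np.array([(118,121),(385,121),(375,350),(128,350)])/2.5+[215,170]); print(B)
E
python3 run1.py
```

```text
[ 0.5304 -0.2217  0.0718  2.5264  0.4912] [144.7526  28.1463] 
 [[-0.2, 0.3], [0.2, 0.2], [-0.3, 0.5], [0.1, 0.7], [1.9, 0.0], [-0.7, -0.8], [-2.0, -1.1], [1.8, -1.5], [-0.4, -0.2], [-1.6, -1.4], [-1.6, -0.8], [-1.8, 0.2]]
[ 0.5305 -0.2218  0.0725  2.5264  0.4925] [144.7495  28.2192] 
 [[-0.5, 0.3], [0.5, 0.3], [-0.2, 0.7], [-0.1, 0.9], [1.8, 0.2], [-0.7, -0.7], [-2.0, -0.9], [1.7, -1.3]]
pocket [[ 0.5354 -0.2252  0.0832]]
peg,pivot crop px [[267.9132 130.461 ]
 [382.5035 108.7292]]
[[ 1.      0.0003  0.0012 -0.0002]
 [-0.0003  1.      0.0092  0.0014]
 [-0.0012 -0.0092  1.     -0.0398]
 [ 0.      0.      0.      1.    ]]
```

```bash
cat > run2.py <<'E'
from fit import *
im,T=pickle.load(open("w5.pkl","rb"));E=cam(im,T)
d=pickle.load(open("im0.pkl","rb"));s,t=d["scene"],d["side"]
N=nestT(np.load("nest.npy"))
loc=lambda P:(P-N[:3,3])@N[:3,:3]
a=ray(im,E,254,77.5);b=ray(s,s["extrinsics"],291.75,154.5);c=ray(t,t["extrinsics"],348.25,251)
for r in ([a,b],[a,c],[a,b,c]):
    p,e=tri(r); print(p,loc(p),np.round(e,4))
q=proj(s,s["extrinsics"],tf(N,[[.068,.042,.073],[.068,0,.04],[0.068,.042,.04]]));print("scene crop px",(q-[240,145])*4+[0,275])
q=proj(t,t["extrinsics"],tf(N,[[.068,.042,.073],[.068,0,.04],[0.068,.042,.04]]));print("side crop px",(q-[310,215])*4+[400,275])
E
python3 run2.py
```

```text
[ 0.49   -0.2465  0.1596] [0.0579 0.0436 0.0687] [0.0013 0.0013]
[ 0.4871 -0.2339  0.1941] [0.0827 0.0349 0.0945] [0.0133 0.0133]
[ 0.4918 -0.2307  0.1744] [0.0716 0.0296 0.0781] [0.0146 0.0076 0.0165]
scene crop px [[213.2716 304.6946]
 [230.1945 362.7606]
 [234.3402 336.9663]]
side crop px [[577.5382 458.8871]
 [548.2469 423.494 ]
 [547.4001 483.5039]]
```

```bash
cat > goto.py <<'E'
from fit import *
def target(N,p):  # p: TCP in nest coords
    T=np.eye(4); T[:3,:3]=N[:3,:3]@np.array([[0,-1,0],[-1,0,0],[0,0,-1.]]); T[:3,3]=tf(N,[p])[0]; return T
def plan(T,G):
    r=R.from_matrix(T[:3,:3].T@G[:3,:3]).as_rotvec(); d=G[:3,:3].T@(G[:3,3]-T[:3,3]); d0=T[:3,:3].T@(G[:3,3]-T[:3,3])
    print("rotvec/0.15",r/.15,"then shift(after rot)/0.03",d/.03," shift (before rot)/.03",d0/.03)
E
python3 - <<'E'
import re
s=open('run1.py').read()
s=s.replace("x0=[.53,-.22,.08,2.6,.52]","x0=[.53,-.22,.08,2.6]").replace("def f(p,S=1):","def f(p,S=1):\n    p=np.r_[p,.5236]").replace("o.x[3:5]","o.x[3:4]").replace('np.save("nest.npy",o.x)','np.save("nest.npy",np.r_[o.x,.5236])')
open('run3.py','w').write(s)
E
python3 run3.py
python3 - <<'E'
from goto import *
from rig import manip
N=nestT(np.load("nest.npy")); plan(pose(manip.get_state()),target(N,[-.074,0,.055]))
E
```

```text
[ 0.53   -0.2214  0.074   2.5263] [144.7484] 
 [[-2.0, 0.7], [1.7, 1.0], [-0.3, -0.6], [0.2, -0.5], [1.5, 0.4], [-0.6, -0.4], [-1.9, -1.3], [1.7, -1.7], [-0.7, -0.9], [-1.9, -2.2], [-1.3, -0.7], [-1.6, 0.3]]
[ 0.5301 -0.2216  0.0755  2.527 ] [144.7856] 
 [[-2.8, 0.5], [2.1, 0.7], [-0.1, -0.2], [-0.1, -0.0], [1.3, 0.6], [-0.6, -0.2], [-1.9, -1.0], [1.5, -1.3]]
pocket [[ 0.5353 -0.2252  0.0853]]
peg,pivot crop px [[266.1237 137.0888]
 [382.026  111.9123]]
[[ 1.      0.0003  0.0012 -0.0002]
 [-0.0003  1.      0.0092  0.0014]
 [-0.0012 -0.0092  1.     -0.0398]
 [ 0.      0.      0.      1.    ]]
rotvec/0.15 [3.4801 0.1548 0.5779] then shift(after rot)/0.03 [-0.4603  3.2141  4.3817]  shift (before rot)/.03 [-0.5114  0.5562  5.401 ]
```

Request:
apply_moves(
  commands=[0, 0, 0, 0.87, 0.04, 0.145, 0, 0, 0, 0.87, 0.04, 0.145, 0, 0, 0, 0.87, 0.04, 0.145, 0, 0, 0, 0.87, 0.04, 0.145, -0.08, 0.53, 0.73, 0, 0, 0, -0.08, 0.53, 0.73, 0, 0, 0, -0.08, 0.53, 0.73, 0, 0, 0, -0.08, 0.53, 0.73, 0, 0, 0, -0.07, 0.53, 0.73, 0, 0, 0, -0.07, 0.53, 0.73, 0, 0, 0, 0, 0, 0, 0, 0, 0, 0, 0, 0, 0, 0, 0],
)

```text
clock: 11.65
position: [0.6046, -0.2739, 0.0858]
ee_rot: [-0.23, 0.858, 0.445, -0.119]
contact_force: [-0.3, 0.5, -3.0]
width: 0.0478
```

```bash
python3 - <<'E'
from goto import *
im,T=shot("w6")
from rig import manip; print(manip.get_state()["qpos"])
N=nestT(np.load("nest.npy")); plan(T,target(N,[-.074,0,.055]))
g=im["frame"][:,:,::-1]
E=cam(im,T); print((proj(im,E,tf(N,np.array([[27,27,20],[27,-27,20],[-27,-27,20],[-27,27,20],[0,0,20]])/1e3))-[215,0])*4)
c=cv2.resize(g[0:145,215:415],(800,580),interpolation=cv2.INTER_CUBIC)
c=np.clip((c.astype(float)/255)**.7*255,0,255).astype(np.uint8)
cv2.imwrite("pics/w6.png",c)
E
```

```text
[-0.5495  0.8068  0.9637  0.0344  1.8909 -1.5044]
rotvec/0.15 [0.0023 0.001  0.0068] then shift(after rot)/0.03 [-0.0086  0.0304  0.0273]  shift (before rot)/.03 [-0.0087  0.0304  0.0274]
[[230.6602 248.0202]
 [573.9883 248.5318]
 [560.4505 593.2282]
 [243.0915 592.8339]
 [402.0563 427.4291]]
```

View pics/w6.png

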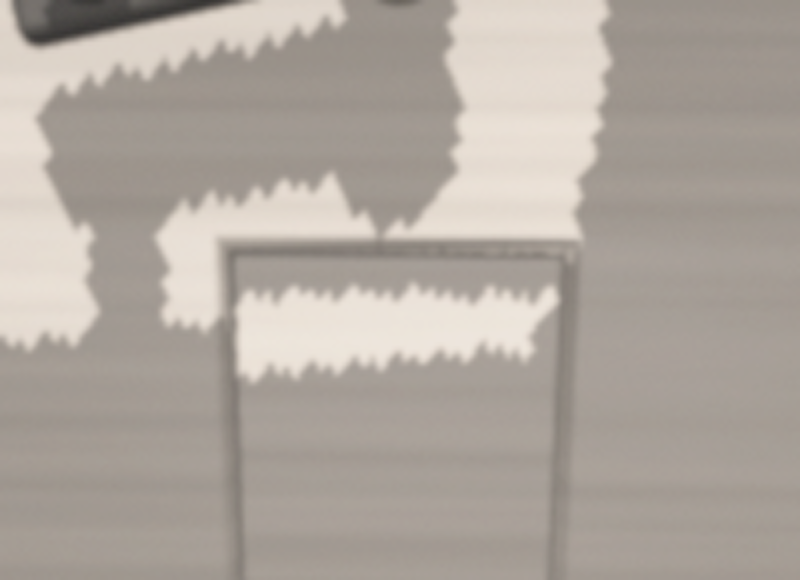

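The pocket's outer corners are at crop (220,240) and (580,240), within 0.5 mm of the prediction. So the jig pose is confirmed.

```bash
python3 - <<'E'
from goto import *
im,T=pickle.load(open("w6.pkl","rb"));N=nestT(np.load("nest.npy"))
plan(T,target(N,[.0012,.0003,.0012])); plan(T,target(N,[.0012,.0003,-.0088]))
E
```

```text
rotvec/0.15 [0.0023 0.001  0.0068] then shift(after rot)/0.03 [-0.0186 -2.4763  1.8207]  shift (before rot)/.03 [-0.0158 -2.4769  1.8198]
rotvec/0.15 [0.0023 0.001  0.0068] then shift(after rot)/0.03 [-0.0186 -2.4763  2.154 ]  shift (before rot)/.03 [-0.0158 -2.477   2.1532]
```

Request:
apply_moves(
  commands=[-0.02, -0.8, 0, 0, 0, 0, 0, -0.8, 0, 0, 0, 0, 0, -0.68, 0, 0, 0, 0, 0, -0.2, 0.4, 0, 0, 0, 0, 0, 0.6, 0, 0, 0, 0, 0, 0.5, 0, 0, 0, 0, 0, 0.32, 0, 0, 0, 0, 0, 0, 0, 0, 0, 0, 0, 0, 0, 0, 0],
)

```text
clock: 12.6
position: [0.5301, -0.2221, 0.0768]
ee_rot: [-0.228, 0.858, 0.445, -0.118]
contact_force: [0.9, 0.9, -2.4]
width: 0.048
```

```bash
cat > where.py <<'E'
from goto import *
from rig import manip
st=manip.get_state();T=pose(st);N=nestT(np.load("nest.npy")); print("TCP nest",(T[:3,3]-N[:3,3])@N[:3,:3],"force nest",N[:3,:3].T@st["contact_force"],st["width"])
plan(T,target(N,[.0012,.0003,-.0088]))
E
python3 where.py
```

```text
TCP nest [0.001  0.0005 0.0026] force nest [-1.3861 -1.2565 -2.0169] 0.04796987636578504
rotvec/0.15 [0.0237 0.0003 0.0127] then shift(after rot)/0.03 [ 0.0061 -0.0061  0.3815]  shift (before rot)/.03 [ 0.0062 -0.0075  0.3815]
```

Request:
apply_moves(
  commands=[0, 0, 0.1, 0, 0, 0, 0, 0, 0.1, 0, 0, 0, 0, 0, 0, 0, 0, 0],
)

```text
clock: 12.9
position: [0.5267, -0.2199, 0.0704]
ee_rot: [-0.23, 0.857, 0.445, -0.119]
contact_force: [0.7, 1.0, -3.8]
width: 0.0476
```

```bash
python3 where.py
```

```text
TCP nest [ 0.0013  0.0006 -0.005 ] force nest [-1.8487 -1.2455 -3.2894] 0.04764440704272536
rotvec/0.15 [0.0053 0.0011 0.0121] then shift(after rot)/0.03 [0.0113 0.0042 0.1281]  shift (before rot)/.03 [0.0113 0.0041 0.1281]
```

The blank is about 3 mm into the pocket with no contact force. Continue.

Request:
apply_moves(
  commands=[0, 0, 0.1, 0, 0, 0, 0, 0, 0, 0, 0, 0],
)

```text
clock: 13.1
position: [0.5253, -0.2189, 0.0677]
ee_rot: [-0.23, 0.857, 0.445, -0.119]
contact_force: [0.8, 0.4, -2.3]
width: 0.0478
```

```bash
python3 where.py
```

```text
TCP nest [ 0.0014  0.0006 -0.0081] force nest [-1.5366 -0.8023 -1.8116] 0.04776236164707744
rotvec/0.15 [0.0033 0.0012 0.0124] then shift(after rot)/0.03 [0.0116 0.0075 0.0219]  shift (before rot)/.03 [0.0116 0.0075 0.0219]
```

Request:
apply_moves(
  commands=[0, 0, 0.06, 0, 0, 0, 0, 0, 0, 0, 0, 0],
)

```text
clock: 13.3
position: [0.5253, -0.2189, 0.0671]
ee_rot: [-0.229, 0.858, 0.445, -0.118]
contact_force: [0.2, -1.2, 1.3]
width: 0.0479
```

```bash
python3 where.py
```

```text
TCP nest [ 0.0011  0.0006 -0.0087] force nest [-0.064   0.8704  1.5678] 0.047859843742632184
rotvec/0.15 [ 0.0176 -0.0002  0.0128] then shift(after rot)/0.03 [ 0.0105 -0.0018  0.0035]  shift (before rot)/.03 [ 0.0105 -0.0018  0.0035]
```

Floor contact came at the predicted depth. A slight press, then release and back off along the normal.

Request:
apply_moves(
  commands=[0, 0, 0.05, 0, 0, 0, 0, 0, 0, 0, 0, 0],
)

```text
clock: 13.5
position: [0.5253, -0.2189, 0.067]
ee_rot: [-0.228, 0.858, 0.445, -0.118]
contact_force: [2.8, -2.2, 6.7]
width: 0.0476
```

Request:
apply_moves(
  commands=[0, 0, 0, 0, 0, 0, 0, 0, 0, 0, 0, 0, 0, 0, 0, 0, 0, 0, 0, 0, 0, 0, 0, 0],
  jaw=0.4,
)

```text
clock: 13.9
position: [0.5239, -0.2179, 0.0649]
ee_rot: [-0.23, 0.857, 0.445, -0.119]
contact_force: [-0.2, 0.2, 0.6]
width: 0.0599
```

Request:
apply_moves(
  commands=[0, 0, -0.4, 0, 0, 0, 0, 0, -0.8, 0, 0, 0, 0, 0, -0.9, 0, 0, 0, 0, 0, -0.9, 0, 0, 0, 0, 0, 0, 0, 0, 0],
)

```text
clock: 14.4
position: [0.5636, -0.2459, 0.1463]
ee_rot: [-0.226, 0.858, 0.445, -0.117]
contact_force: [0.3, -0.2, 0.2]
width: 0.0594
```

```bash
python3 where.py; python3 - <<'E'
from goto import *
im,T=shot("w7"); N=nestT(np.load("nest.npy")); E=cam(im,T)
np.set_printoptions(precision=1,suppress=True)
f=lambda P:(proj(im,E,tf(N,np.array(P)/1e3))-[195,100])*3.2
print("blank top",f([[25,25,31],[25,-25,31],[-25,-25,31],[-25,25,31]]),"peg",f([[58,43.6,69]])/3.2+[195,100])
a=cv2.resize(im["frame"][100:280,195:435,::-1],(768,576),interpolation=cv2.INTER_CUBIC)
cv2.imwrite("pics/w7.png",a)
E
```

```text
TCP nest [0.0001 0.0006 0.0833] force nest [-0.1872 -0.0333  0.3839] 0.0594086578176922
rotvec/0.15 [ 0.0614 -0.0029  0.013 ] then shift(after rot)/0.03 [ 0.0094 -0.0365  3.0713]  shift (before rot)/.03 [ 0.0081 -0.0647  3.0708]
blank top [[282.2 233.5]
 [495.2 233.9]
 [487.9 429.5]
 [288.  429.2]] peg [[244.4 133.1]]
```

View pics/w7.png

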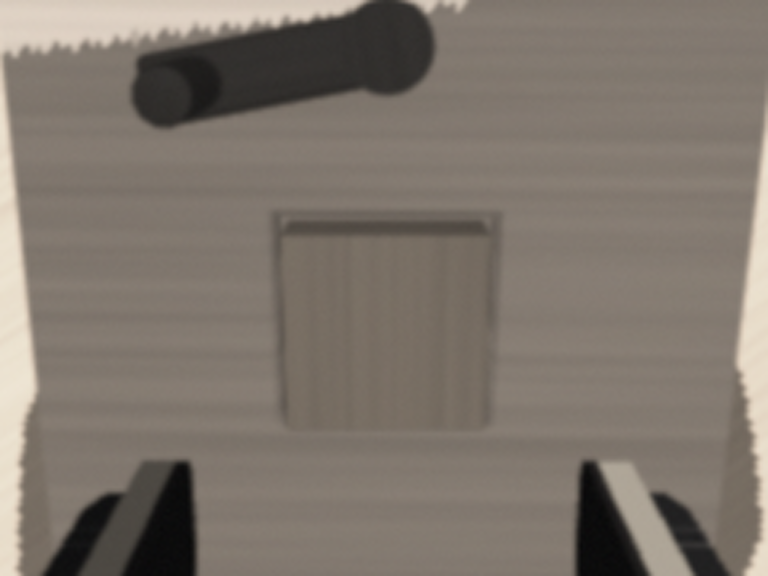

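The blank sits flat in the pocket: observed top corners (283,236), (490,236), (489,429), (285,429) against a predicted (282,233), (495,234), (488,429), (288,429). The peg top is at (163,95). Next, locate the peg precisely.

```bash
cat > run4.py <<'E'
from goto import *
im,T=pickle.load(open("w7.pkl","rb"));N=nestT(np.load("nest.npy"));E=cam(im,T)
def onz(u,v,z):
    o,d=ray(im,E,u,v); o=(o-N[:3,3])@N[:3,:3]; d=d@N[:3,:3]; return o+d*(z-o[2])/d[2]
p=onz(195+163/3.2,100+95/3.2,.073); print("peg",p,"pivot",onz(195+390/3.2,100+48/3.2,.043))
# two-view height with w5
im5,T5=pickle.load(open("w5.pkl","rb")); q,e=tri([ray(im,E,195+163/3.2,100+95/3.2),ray(im5,cam(im5,T5),254,77.5)]); print("tri",(q-N[:3,3])@N[:3,:3],e)
a=np.arctan2(.068-p[0],p[1]); print("angle",a,"r",np.hypot(.068-p[0],p[1]))
plan(T,target(N,[p[0],p[1],.07])); plan(T,target(N,[p[0],p[1],.019]))
A=np.linspace(a,1.6,13); X=np.c_[.068-.042*np.sin(A),.042*np.cos(A)]; d=np.diff(X,axis=0)
print("tool x,y rows/.03\n",np.c_[-d[:,1],-d[:,0]]/.03)
E
python3 run4.py
```

```text
peg [0.0604 0.0416 0.073 ] pivot [ 0.0676 -0.0001  0.043 ]
tri [0.0602 0.0421 0.0712] [np.float64(5.520649302493434e-05), np.float64(5.520649302498522e-05)]
angle 0.18152583053144644 r 0.04234396416556064
rotvec/0.15 [ 0.0614 -0.0029  0.013 ] then shift(after rot)/0.03 [-1.3689 -2.0083  0.4446]  shift (before rot)/.03 [-1.3652 -2.015   0.4255]
rotvec/0.15 [ 0.0614 -0.0029  0.013 ] then shift(after rot)/0.03 [-1.3689 -2.0083  2.1446]  shift (before rot)/.03 [-1.3659 -2.0307  2.1254]
tool x,y rows/.03
 [[0.0394 0.1606]
 [0.0581 0.1549]
 [0.0759 0.1469]
 [0.0927 0.1369]
 [0.1082 0.1251]
 [0.1222 0.1114]
 [0.1345 0.0962]
 [0.1449 0.0797]
 [0.1533 0.062 ]
 [0.1596 0.0435]
 [0.1636 0.0244]
 [0.1653 0.0049]]
```

Request:
apply_moves(
  commands=[-0.46, -0.67, 0, 0, 0, 0, -0.46, -0.67, 0, 0, 0, 0, -0.45, -0.67, 0, 0, 0, 0, 0, 0, 0, 0, 0, 0, 0, 0, 0.6, 0, 0, 0, 0, 0, 0.6, 0, 0, 0, 0, 0, 0.5, 0, 0, 0, 0, 0, 0.43, 0, 0, 0, 0, 0, 0, 0, 0, 0],
  newtons=25,
)

```text
clock: 15.35
position: [0.4671, -0.2276, 0.1158]
ee_rot: [-0.232, 0.857, 0.445, -0.12]
contact_force: [0.4, 0.6, 0.1]
width: 0.0596
```

```bash
python3 where.py
```

```text
TCP nest [0.0623 0.0413 0.0122] force nest [ 0.0517 -0.7383  0.1092] 0.059623486039097166
rotvec/0.15 [-0.0271  0.0005  0.0153] then shift(after rot)/0.03 [1.3671 2.0374 0.7012]  shift (before rot)/.03 [1.3625 2.0434 0.6928]
```

Request:
apply_moves(
  commands=[0, 0.06, -0.15, 0, 0, 0, 0, 0, 0, 0, 0, 0, 0, 0, 0, 0, 0, 0, 0, 0, 0, 0, 0, 0, 0, 0, 0, 0, 0, 0, 0, 0, 0, 0, 0, 0],
  jaw=-1,
)

```text
clock: 15.95
position: [0.4723, -0.2318, 0.1212]
ee_rot: [-0.229, 0.858, 0.445, -0.118]
contact_force: [2.0, -2.1, 2.6]
width: 0.0103
```

```bash
python3 where.py
```

```text
TCP nest [0.0592 0.0418 0.0203] force nest [-1.1436  0.6243  3.6834] 0.01034240184773885
rotvec/0.15 [ 0.0227 -0.0004  0.0129] then shift(after rot)/0.03 [1.3821 1.9329 0.9685]  shift (before rot)/.03 [1.3783 1.9322 0.9752]
```

Peg gripped (width 10 mm). Now swing it along the arc, ending slightly past the stop.

Request:
apply_moves(
  commands=[0.04, 0.16, 0, 0, 0, 0, 0.06, 0.155, 0, 0, 0, 0, 0.075, 0.145, 0, 0, 0, 0, 0.09, 0.135, 0, 0, 0, 0, 0.11, 0.125, 0, 0, 0, 0, 0.12, 0.11, 0, 0, 0, 0, 0, 0, 0, 0, 0, 0],
)

```text
clock: 16.65
position: [0.4976, -0.2349, 0.1082]
ee_rot: [-0.227, 0.858, 0.445, -0.12]
contact_force: [-0.2, -6.9, 2.3]
width: 0.0108
```

```bash
python3 where.py
```

```text
TCP nest [0.0333 0.0297 0.0203] force nest [-2.2143  5.7456  3.8771] 0.010830542830435861
rotvec/0.15 [0.0292 0.035  0.0024] then shift(after rot)/0.03 [0.9791 1.0685 0.9688]  shift (before rot)/.03 [0.9838 1.0646 0.9683]
```

Request:
apply_moves(
  commands=[0.14, 0.08, 0, 0, 0, 0, 0.145, 0.06, 0, 0, 0, 0, 0.155, 0.05, 0, 0, 0, 0, 0.16, 0.03, 0, 0, 0, 0, 0.165, 0.02, 0, 0, 0, 0, 0.165, 0, 0, 0, 0, 0, 0, 0, 0, 0, 0, 0],
)

```text
clock: 17.35
position: [0.5234, -0.2178, 0.1021]
ee_rot: [-0.222, 0.859, 0.446, -0.117]
contact_force: [8.1, -10.5, -5.7]
width: 0.0109
```

```bash
python3 where.py
```

```text
TCP nest [0.0205 0.0008 0.0206] force nest [-13.8627   3.915    1.4283] 0.010933445079202507
rotvec/0.15 [0.1072 0.0206 0.0038] then shift(after rot)/0.03 [0.0173 0.643  0.9793]  shift (before rot)/.03 [0.02   0.6272 0.9894]
```

Request:
apply_moves(
  commands=[0.05, -0.1, 0, 0, 0, 0, 0.07, 0, 0, 0, 0, 0, 0, 0, 0, 0, 0, 0],
)

```text
clock: 17.65
position: [0.5234, -0.2177, 0.1023]
ee_rot: [-0.219, 0.86, 0.445, -0.118]
contact_force: [7.1, -19.3, -9.4]
width: 0.0107
```

```bash
python3 where.py
```

```text
TCP nest [0.0207 0.0008 0.0207] force nest [-19.3912  11.6546   0.3111] 0.010710625810245653
rotvec/0.15 [ 0.1431  0.0573 -0.0175] then shift(after rot)/0.03 [0.0159 0.6487 0.9826]  shift (before rot)/.03 [0.0261 0.6274 0.9961]
```

The keeper is at its stop: the side force rose with no motion. Relax, release and retreat.

Request:
apply_moves(
  commands=[-0.04, 0.2, 0, 0, 0, 0, 0, 0, 0, 0, 0, 0],
)

```text
clock: 17.85
position: [0.523, -0.2175, 0.1022]
ee_rot: [-0.225, 0.859, 0.445, -0.12]
contact_force: [1.1, -11.3, -0.0]
width: 0.0109
```

Request:
apply_moves(
  commands=[0, 0, 0, 0, 0, 0, 0, 0, 0, 0, 0, 0, 0, 0, 0, 0, 0, 0, 0, 0, 0, 0, 0, 0],
  jaw=0.1,
)

```text
clock: 18.25
position: [0.5222, -0.2113, 0.1032]
ee_rot: [-0.23, 0.857, 0.445, -0.119]
contact_force: [0.5, 0.3, -0.2]
width: 0.0469
```

Request:
apply_moves(
  commands=[0, 0, -0.4, 0, 0, 0, 0, 0, -0.8, 0, 0, 0, 0, 0, -0.9, 0, 0, 0, 0, 0, -0.9, 0, 0, 0, 0, 0, 0, 0, 0, 0, 0, 0, 0, 0, 0, 0],
)

```text
clock: 18.85
position: [0.5594, -0.2379, 0.1816]
ee_rot: [-0.229, 0.858, 0.445, -0.118]
contact_force: [0.6, -0.1, 0.3]
width: 0.0468
```

```bash
python3 where.py; python3 - <<'E'
from goto import *
im,T=shot("w8"); N=nestT(np.load("nest.npy")); E=cam(im,T)
f=lambda P:(proj(im,E,tf(N,np.array(P)/1e3))-[195,80])*3.2
print("blank top",f([[25,25,31],[25,-25,31],[-25,-25,31],[-25,25,31]]),"peg@1.57",f([[26,0,73]]), "pivot",f([[68,0,43]]))
cv2.imwrite("pics/w8.png",cv2.resize(im["frame"][80:260,195:435,::-1],(768,576),interpolation=cv2.INTER_CUBIC))
E
```

```text
TCP nest [ 0.0248 -0.0035  0.1099] force nest [-0.32   -0.2497  0.4764] 0.04684230779418471
rotvec/0.15 [0.0156 0.001  0.0137] then shift(after rot)/0.03 [-0.1267  0.7855  3.9567]  shift (before rot)/.03 [-0.1278  0.776   3.9586]
blank top [[279.6677 367.4285]
 [465.9636 367.8193]
 [461.2346 537.0186]
 [284.7955 536.6847]] peg@1.57 [[370.8309 415.7681]] pivot [[372.0982 212.3813]]
```

View pics/w8.png

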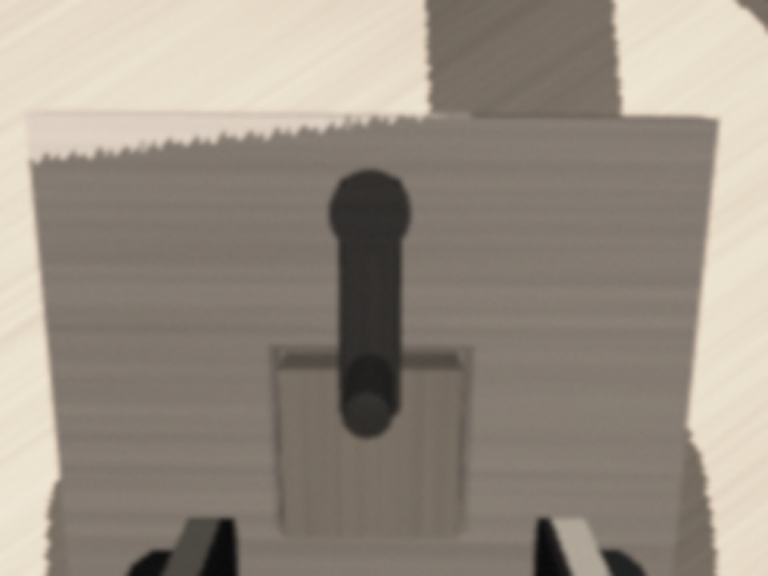

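The keeper points straight down-slope over the seated blank. The peg top is at (367,414) against a predicted (371,416) at the stop, the blank corners are unchanged, and the gripper is clear. Handing in.

```bash
python3 -c "
from rig import manip
print(manip.sign_off())"
```

```text
the job is handed in; nothing more can be done
None
```

The square blank is seated in the jig pocket and the keeper is swung round to its stop over it. I handed the job in at about 19 s of the 51 s; no verdict was reported.

- **Blank:** it was the middle one in the bin, with measured sides of 50–51 mm. I lowered it along the plate's normal until it touched the pocket floor at the predicted depth, then let go.
- **Keeper:** I gripped it by the peg and swung it round. At the end the side force rose with no further movement, so it was against the stop.
- **Final picture:** the blank's corners and the peg top are within about 1.5 mm of where they should be with the blank seated and the keeper at its stop. The gripper was clear, with contact force around zero.

**Fingertips further back than stated:** the first grasp closed on nothing. A gentle touch on the blank's top showed the real fingertips are about 30 mm behind the reported tool point. I corrected for this and the second grasp held.

**Smaller disagreements:**
- The picture fit gave a plate tilt of 28° instead of 30°. I used 30°, and the close view agreed to about 0.5 mm.
- The keeper started at about 0.18 rad rather than 0.
- In the pictures the jig's low edge faces away from the bin, not towards it as described.

**Not checked at the end:** I took no final picture of the bin or the tools. The arm did not go near the tools, and the other two blanks were still in place when I last viewed the bin, just before gripping the square one.

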